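# Fold down a ratchet board rest

## Task

Two ratchet board rests stand on the bench with their arms raised; the one with the longer arm has to be laid flat so that a board can lie over it. Press the thumb tab of its pawl down until the hook is clear of the teeth, then push the long arm down past its teeth until it lies fully flat on its stop. Only touch and push with the fingers: lift nothing, and leave the short-armed rest and the loose things as they are.

Things in the scene. Friction and masses are not known exactly. Their poses are not given: they have to be found in the camera images.
- long_base: long-armed ratchet board rest, fixed to the bench: grey plate 60 mm wide, 8 thick, x -100 to +115 mm. Origin on the bench under the arm's hinge (axis along y, 50 mm up). +x runs from hinge along the arm, thumb tab on the -x side. Cheeks 34 mm apart outside, 58 mm high, 90 mm high at the pawl pivot (x -50, z 80 mm). Stop block 42 mm high under the arm
- long_arm (a joint): long arm's angle, rad: 0 = flat on its stop, + = raised. Steel bar 22 mm wide, 165 mm from hinge; 32 mm wide wooden cap on top from 50 mm out, cap top 14 mm above the hinge line (64 mm above bench when flat). Starts near 0.76; engaged pawl stops it at 0.70 going down. Pawl free: goes down to 0. Stiff hinge (0.8 N m), stays where left; about 6 to 10 N down at 80 mm from hinge
- long_pawl (a joint): angle (rad) of the long rest's pawl, a dark steel rocker: 0 = hook down in the teeth on top of the arm's toothed wheel (radius 40 mm); grows as the thumb tab is pressed, end stop 0.32. Hook is fully clear above 0.2. Stiff pivot, stays where left; the tab takes about 5 to 6 N over about 15 mm to the end stop
- long_tab (a point): centre of the top face of the long rest's thumb tab (26 mm along base x, 28 mm along y), the ribbed end of the pawl; while engaged 97 mm from the hinge on the -x side and 109 mm above the bench
- long_cap (a point): point on the top face of the long arm's wooden cap, on its centre line, 110 mm along the arm from the hinge
- short_base: short-armed ratchet board rest, fixed to the bench: grey plate 60 mm wide, 8 thick, x -100 to +55 mm. Origin on the bench under the arm's hinge (axis along y, 50 mm up). +x runs from hinge along the arm, thumb tab on the -x side. Cheeks 34 mm apart outside, 58 mm high, 90 mm high at the pawl pivot (x -50, z 80 mm). Stop block 42 mm high under the arm
- short_arm (a joint): short arm's angle, rad: 0 = flat on its stop, + = raised. Steel bar 22 mm wide, 105 mm from hinge; 32 mm wide wooden cap on top from 50 mm out, cap top 14 mm above the hinge line (64 mm above bench when flat). Starts near 0.76; engaged pawl stops it at 0.70 going down. Pawl free: goes down to 0. Stiff hinge (0.8 N m), stays where left; about 6 to 10 N down at 80 mm from hinge
- short_pawl (a joint): angle (rad) of the short rest's pawl, a dark steel rocker: 0 = hook down in the teeth on top of the arm's toothed wheel (radius 40 mm); grows as the thumb tab is pressed, end stop 0.32. Hook is fully clear above 0.2. Stiff pivot, stays where left; the tab takes about 5 to 6 N over about 15 mm to the end stop
- short_tab (a point): centre of the top face of the short rest's thumb tab (26 mm along base x, 28 mm along y), the ribbed end of the pawl; while engaged 97 mm from the hinge on the -x side and 109 mm above the bench
- short_cap (a point): point on the top face of the short arm's wooden cap, on its centre line, 75 mm along the arm from the hinge
- wax_tin: round flat tin of wax, 83 mm across, 30 mm high, loose, a bystander; origin under its centre
- tape_measure: tape measure standing on edge, 38x97x66 mm, loose, a bystander; origin under its centre
- sanding_block: cork sanding block, 65x110x35 mm, loose, a bystander; origin under its centre
- offcut_3: block-shaped wood offcut, 60x85x32 mm, loose, a bystander; origin under its centre
- tin_small: round pale tin, 83 mm across, 100 mm high, loose, a bystander; origin under its centre

How it is judged:
On the way, in this order (a step that is already met when the one before it is completed fails the run):
1. the long rest's pawl is pressed free (joint above 0.2) while its arm is still raised (value of joint long_pawl above 0.2 rad and value of joint long_arm above 0.62 rad), for 0.1 s.
2. the long arm is pushed down flat on its stop (value of joint long_arm below 0.05 rad), for 0.2 s.
At the end, for the whole second after the job is handed in: the long arm lies still on its stop (joint below 0.05 rad); the short rest's arm is still raised (0.64 to 0.95) with its pawl engaged (below 0.1); every loose bystander is within 30 mm of where it stood (value of joint long_arm below 0.05 rad and velocity of joint long_arm between -0.05 and 0.05 rad/s and value of joint short_arm between 0.64 and 0.95 rad and value of joint short_pawl below 0.1 rad and distance of each of wax_tin, tape_measure, sanding_block, offcut_3, tin_small from where it was at the start of the episode below 0.03 m); the robot touches nothing.
It fails at once if the rest is pushed with something other than the fingers (over 5 N) (contact force between the arm and long_base above 5 N).
It fails at once if the short rest is worked: its arm leaves its raised position or its pawl is pressed (value of joint short_arm below 0.64 rad or value of joint short_arm above 0.95 rad or value of joint short_pawl above 0.1 rad).
It fails at once if the long arm is lifted instead of lowered (value of joint long_arm above 0.95 rad).
It fails at once if a loose bystander is moved more than 30 mm or lifted (distance of any of wax_tin, tape_measure, sanding_block, offcut_3, tin_small from where it was at the start of the episode above 0.03 m or height (world z) of any of wax_tin, tape_measure, sanding_block, offcut_3, tin_small above 0.02 m).
It also fails if it takes over 48 s, if anything falls off the work surface, if the arm or the gripper's body presses on something with over 40 N, if the wrist force passes 120 N, or if a joint passes its speed limit or range.

## Robot

A 6-joint arm with a two-finger parallel gripper is mounted at the origin on the work surface; the furniture and walls round the work are solid. World frame = base frame: x ahead of the robot, y to its left, z up, the work surface at z = 0. Lengths are in m, angles in rad, forces in N, time in s.
With the tool pointing down it reaches from about 0.25 to 0.725 m from the base axis. Payload 9.7 kg.
Tool frame: the origin (TCP) lies at the very end of the fingers, on their centre line; the grasp point (between the pads) lies 19 mm behind it (env.grasp_offset is the z of the grasp point in the tool frame, in m); z points along the fingers, y is the line along which they close (so a half turn about z gives the same grasp; the last joint's range is limited). The gripper opens to 85 mm and grips with 20 to 120 N. Pads are 22 mm wide; open, the fingers measure 114 mm over their backs; the gripper's body (76 mm by 85 mm) begins 54 mm behind the grasp point. The pads swing forward as they close: fully open they stand 13 mm farther back than shut.
Start: joints at [-1.183, 0.087, 0.176, 1.66, 0, 1.571], TCP at [0.208, -0.509, 0.231] pointing down, gripper open.
Joint ranges: [-3.13, 3.13], [-0.85, 1.81], [-1.15, 1.24], [-2.2, 2.28], [-1.44, 1.52], [-3.14, 3.14]. Speed limits (rad/s): [2.22, 2.22, 2.57, 3.14, 3.14, 3.14].

## Interface

Orientations are given as a unit quaternion [w, x, y, z].
In Python, from rig import env, cams gives the robot as it stands (env), with the cameras (cams).
- The arm moves only by the shell command python3 shift.py 'ROWS' [OPENING]. ROWS is a JSON list that holds a single list of rows (three levels of brackets), with 1 to 10 rows, each of 4 numbers: dx, dy, dz in m, then a turn about the tool's z in rad; each row shifts and turns the commanded pose from where the row before left it, along the tool's axes as they then stand; what a row does not reach is not made up. A row lasts 1/10 s, in which the tool goes at most 0.05 m and 0.15 rad, less where a joint would pass 70% of its speed; a pose out of reach is approached as far as the arm can. OPENING is the finger opening in m, set as the command begins (- or left out keeps the last). The fingers move at their own pace and stop on an object; the grip force is fixed at half the most. Time passes only in rows, so rows that do not move let the fingers close. It prints the time, the measured TCP pose, the force, the opening and the grip force at its end. Input that does not fit is refused with a message, and nothing moves.
- env.get_obs(): the state, without advancing time (a new reading comes with each control period).
- cams.get_image(name): name is "scene" or "top" or "wrist"; returns the picture (480x640x3 uint8, blue, green, red); there is no depth.
- cams.calibration(name): a dict with "fovy" (degrees; the focal length in pixels is half the picture's height over the tangent of half this angle, whatever the lens; pixels are square), "cx", "cy" (the principal point, pixels), "R" (3x3) and "t" (3): a world point X has camera coordinates R X + t. Camera axes: x right, y down, z forward; pixel columns grow to the right and rows downward; lengths in m; the calibration is good to about 2 mm. A picture is of the moment at which its call begins: read the wrist's pose just before it. calibration takes no time and is no camera call; for the wrist camera it gives the pose at the moment of the call.
- env.close_job(): hands the job in; it is judged then, once.
The state is a dict: "time_s": time; "qpos": joint angles; "qvel": joint speeds; "tau": joint torques, N m; "tcp_pos": TCP position; "tool_rot": TCP orientation; "wrist_force": force on the tool from outside, world axes, zero at the start; "ft_torque": the same for the moment, N m; "finger_gap": finger opening in m; "grip_force": force on a finger pad.
Only numpy, scipy, OpenCV 4.12 (cv2) and the standard library are available. Lean on these libraries where they do the work, as an engineer would, in place of code of your own. Each camera call takes 0.05 s, during which the arm holds its last target. There are 200 camera calls.

## Working session

There is one attempt and no reset: what is moved stays moved. The work goes in short steps, Python scripts to look and compute and a shell command to move; the robot and the scene stay as the last step left them, time stands still between calls to the robot, and variables do not carry over. Pictures are saved under pics/ and viewed, at most 10 in all, crops included, and the job is handed in when it is done.

```bash
ls; mkdir -p pics
python3 - <<'E'
from rig import env, cams
import cv2,numpy as np
for n in("scene","top"):
    cv2.imwrite(f"pics/{n}0.png",cams.get_image(n)); c=cams.calibration(n); print(n,c)
o=env.get_obs();print(o["time_s"],o["tcp_pos"],o["tool_rot"],o["finger_gap"])
E
```

```text
pics
rig.py
shift.py
scene {'fovy': 57.461682622536095, 'cx': 320.5268224112967, 'cy': 231.43022984835926, 'R': array([[-0.49433839, -0.86923924, -0.00725932],
       [-0.61880518,  0.35775647, -0.69935002],
       [ 0.61049955, -0.34122346, -0.7147425 ]]), 't': array([0.17989574, 0.29562421, 1.05208788])}
top {'fovy': 48.62349944172774, 'cx': 326.85457298956226, 'cy': 237.0788727416013, 'R': array([[ 0.01607548, -0.99986451,  0.00354048],
       [-0.99225382, -0.01638916, -0.12314118],
       [ 0.12318252, -0.0015335 , -0.99238285]]), 't': array([-0.00269777,  0.3753203 ,  1.50958279])}
0.1 [ 0.20787575 -0.50899251  0.23067845] [-5.67639577e-04  9.81264930e-01  1.92662399e-01 -1.23881938e-04] 0.08554217054625898
```

View pics/scene0.png

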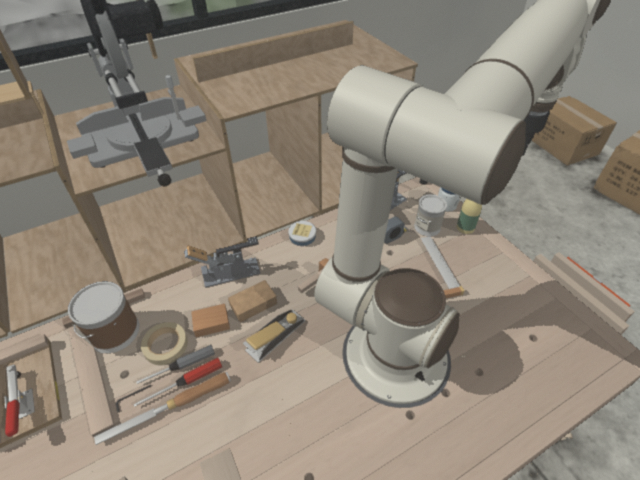

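View pics/top0.png

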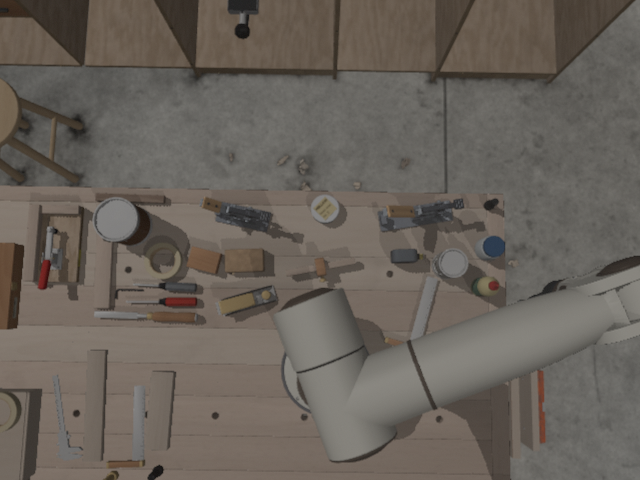

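Run:
```python
import cv2,numpy as np
a=cv2.imread("pics/top0.png");s=cv2.imread("pics/scene0.png")
L=cv2.resize(a[185:245,190:290],(800,480)[:2],interpolation=2)[:, :]
def c(im,x,y):return cv2.resize(im[y:y+75,x:x+100],(400,300),interpolation=2)
cv2.imwrite("pics/c1.png",np.vstack([np.hstack([c(a,190,180),c(a,372,180)]),np.hstack([c(s,172,220),c(s,370,160)])]))
```

```text
(no output)
```

View pics/c1.png

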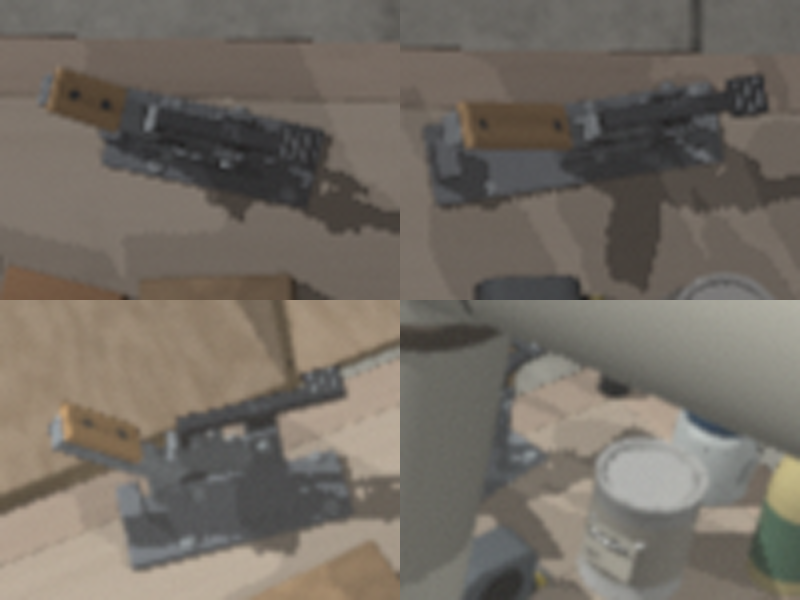

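```bash
cat > h.py <<'E'
from rig import env, cams
import numpy as np
def ray(n,u,v,c=None):
    c=c or cams.calibration(n);f=240/np.tan(np.radians(c["fovy"])/2);R=np.array(c["R"])
    return -R.T@c["t"],R.T@np.array([(u-c["cx"])/f,(v-c["cy"])/f,1])
def onz(n,u,v,z,c=None):
    o,d=ray(n,u,v,c);return o+d*(z-o[2])/d[2]
def tri(*rs):
    A=0;b=0
    for o,d in rs:
        d=d/np.linalg.norm(d);P=np.eye(3)-np.outer(d,d);A=A+P;b=b+P@o
    return np.linalg.solve(A,b)
def proj(X,c):
    f=240/np.tan(np.radians(c["fovy"])/2);p=np.array(c["R"])@X+c["t"];return f*p[:2]/p[2]+[c["cx"],c["cy"]]
E
python3 - <<'E'
from h import *
np.set_printoptions(precision=4,suppress=True)
g=lambda x,y:((x-400)/4+372,y/4+180)
print("tab",onz("top",*g(748,95),.109))
print("cap",onz("top",*g(515,127),.134))
for p in[(430,128),(441,206),(722,158)]:print("plate",onz("top",*g(*p),.008))
a=lambda x,y:(x/4+190,y/4+180)
print("shorttab",onz("top",*a(298,145),.109)) 
o=env.get_obs();c=cams.calibration("wrist");print(c, proj(onz("top",*g(748,95),.109),c))
E
```

```text
tab [ 0.4629 -0.3578  0.109 ]
cap [ 0.4336 -0.1942  0.134 ]
plate [ 0.4538 -0.1498  0.008 ]
plate [ 0.3963 -0.158   0.008 ]
plate [ 0.4351 -0.3637  0.008 ]
shorttab [0.4192 0.175  0.109 ]
{'fovy': 63.936947416256345, 'cx': 320.4051048180613, 'cy': 237.85915152089004, 'R': array([[ 0.3787, -0.9255,  0.0003],
       [-0.8911, -0.3646,  0.2703],
       [-0.2501, -0.1026, -0.9628]]), 't': array([-0.55  , -0.0355,  0.3766])} [ 233.5414 -337.1942]
```

```bash
python3 shift.py '[[[0.0, 0, -0.03, 0], [0.037, -0.017, -0.003, 0], [0.037, -0.017, -0.003, 0], [0.037, -0.017, -0.003, 0], [0.037, -0.017, -0.003, 0], [0.037, -0.017, -0.003, 0], [0.037, -0.017, -0.003, 0], [0.037, -0.017, -0.003, 0], [0, 0, 0, 0.113], [0, 0, 0, 0.113]]]' 0
python3 - <<'E'
from h import *
import cv2
o=env.get_obs();c=cams.calibration("wrist");cv2.imwrite("pics/w1.png",cams.get_image("wrist"));cv2.imwrite("pics/top1.png",cams.get_image("top"))
import pickle;pickle.dump(c,open("c1.pkl","wb"));print(o["time_s"],o["tcp_pos"],o["tool_rot"],o["finger_gap"],o["wrist_force"])
E
```

```text
time_s: 1.1
tcp_pos: [0.4036, -0.2999, 0.282]
tool_rot: [-0.0, 0.997, 0.08, -0.0]
wrist_force: [-0.3, -0.5, 0.2]
finger_gap: 0.0005
grip_force: 0.0
1.1 [ 0.40360148 -0.29989306  0.28198851] [-1.85960601e-04  9.96798525e-01  7.99538273e-02 -2.28876269e-04] 0.0005159413440872753 [-0.33539916 -0.47121482  0.22706597]
```

View pics/w1.png

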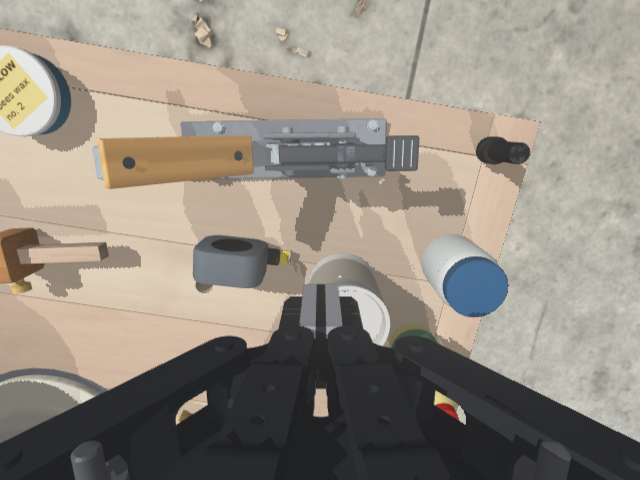

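The wrist view shows the long rest: tab centre at (403,153), cap screws at (128,162) and (239,156), with the tape measure and tins nearer the robot and clear of it. I'll triangulate these with the top view.

Run:
```python
from h import *
import pickle
np.set_printoptions(precision=4,suppress=True)
c=pickle.load(open("c1.pkl","rb"))
g=lambda x,y:((x-400)/4+372,y/4+180)
for n,w,t in[("tab",(403,153),(748,95)),("s1",(128,162),(483,124)),("s2",(239,156),(554,125))]:
    print(n,tri(ray("wrist",*w,c),ray("top",*g(*t))))
P=onz("wrist",403,153,.109,c);print("tab z.109",P)
for w in[(388,136),(418,137),(418,170),(387,170)]:print(onz("wrist",*w,.109,c))
for w in[(181,122),(386,121),(387,174)]:print("plate",onz("wrist",*w,.008,c))
```

```text
tab [ 0.4637 -0.3586  0.105 ]
s1 [ 0.43   -0.1682  0.1668]
s2 [ 0.4404 -0.2263  0.1014]
tab z.109 [ 0.4638 -0.3576  0.109 ]
[ 0.4748 -0.343   0.109 ]
[ 0.4778 -0.3666  0.109 ]
[ 0.4526 -0.3725  0.109 ]
[ 0.4486 -0.3477  0.109 ]
plate [ 0.4555 -0.146   0.008 ]
plate [ 0.4904 -0.3552  0.008 ]
plate [ 0.4373 -0.3674  0.008 ]
```

```bash
python3 shift.py '[[[0.025, 0.035, 0, 0], [0.025, 0.035, 0, 0], [0, 0, 0.04, 0.015], [0, 0, 0.04, 0], [0, 0, 0.04, 0], [0, 0, 0.03, 0], [0, 0, 0, 0]]]' 0
python3 - <<'E'
from h import *
import cv2
a=cams.get_image("scene");b=cams.get_image("wrist");cv2.imwrite("pics/p2.png",np.hstack([b[0:480,160:560],cv2.resize(a[100:300,320:480],(384,480))]))
E
```

```text
time_s: 1.9
tcp_pos: [0.4612, -0.3609, 0.1274]
tool_rot: [-0.003, 0.997, 0.074, -0.003]
wrist_force: [-0.2, 0.0, 0.8]
finger_gap: 0.0
grip_force: 0.0
```

View pics/p2.png

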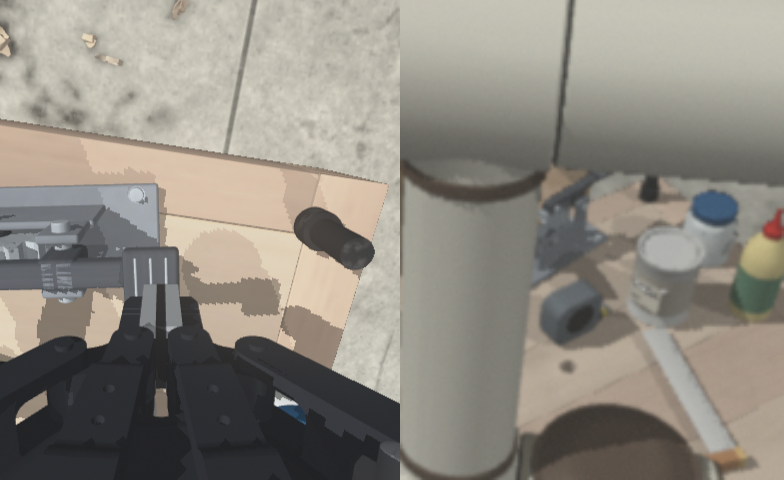

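```bash
python3 shift.py '[[[0.003, 0.003, 0.006, 0], [0, 0, 0.006, 0], [0, 0, 0.006, 0], [0, 0, 0.004, 0], [0, 0, 0, 0]]]' 0; python3 shift.py '[[[0, 0, 0.003, 0], [0, 0, 0, 0]]]'; python3 shift.py '[[[0, 0, 0.003, 0], [0, 0, 0, 0]]]'
```

```text
time_s: 2.5
tcp_pos: [0.4665, -0.3644, 0.1097]
tool_rot: [-0.0, 0.997, 0.073, -0.0]
wrist_force: [0.1, 0.1, 0.2]
finger_gap: 0.0002
grip_force: 0.0
time_s: 2.7
tcp_pos: [0.4669, -0.3651, 0.1078]
tool_rot: [0.001, 0.997, 0.073, 0.0]
wrist_force: [-0.8, -0.8, 2.1]
finger_gap: -0.0001
grip_force: 0.7
time_s: 2.9
tcp_pos: [0.4672, -0.3658, 0.1054]
tool_rot: [0.002, 0.997, 0.073, 0.001]
wrist_force: [-0.6, -3.6, 4.9]
finger_gap: -0.0001
grip_force: 2.4
```

```bash
for i in 1 ; do python3 shift.py '[[[0, 0, 0.003, 0], [0, 0, 0, 0]]]'; done; python3 shift.py '[[[0, 0, 0.003, 0], [0, 0, 0, 0]]]';python3 shift.py '[[[0, 0, 0.003, 0], [0, 0, 0, 0]]]'; python3 shift.py '[[[0, 0, 0.003, 0], [0, 0, 0, 0]]]'
```

```text
time_s: 3.1
tcp_pos: [0.4675, -0.3662, 0.1027]
tool_rot: [0.002, 0.997, 0.073, 0.001]
wrist_force: [1.4, -6.1, 7.1]
finger_gap: 0.0002
grip_force: 3.4
time_s: 3.3
tcp_pos: [0.4677, -0.3665, 0.0999]
tool_rot: [0.002, 0.997, 0.073, 0.001]
wrist_force: [1.1, -7.4, 6.5]
finger_gap: -0.0001
grip_force: 3.9
time_s: 3.5
tcp_pos: [0.4678, -0.3667, 0.097]
tool_rot: [0.003, 0.997, 0.073, 0.001]
wrist_force: [0.6, -6.5, 6.5]
finger_gap: -0.0002
grip_force: 4.1
time_s: 3.7
tcp_pos: [0.4678, -0.3668, 0.094]
tool_rot: [0.003, 0.997, 0.073, 0.001]
wrist_force: [1.3, -8.6, 6.3]
finger_gap: 0.0002
grip_force: 4.3
```

```bash
python3 shift.py '[[[0, 0, 0.003, 0], [0, 0, 0, 0]]]';python3 shift.py '[[[0, 0, 0.002, 0], [0, 0, 0, 0]]]'
```

```text
time_s: 3.9
tcp_pos: [0.4681, -0.3671, 0.0927]
tool_rot: [0.003, 0.997, 0.073, 0.002]
wrist_force: [-0.4, -7.8, 15.4]
finger_gap: -0.0003
grip_force: 8.6
time_s: 4.1
tcp_pos: [0.4682, -0.3672, 0.0925]
tool_rot: [0.004, 0.997, 0.073, 0.003]
wrist_force: [-4.1, -5.0, 26.8]
finger_gap: 0.0004
grip_force: 13.4
```

End stop reached (force rises at z ≈ 0.0925). Next: lift and move over the cap.

```bash
python3 shift.py '[[[0, 0, -0.03, 0], [0, 0, -0.04, 0], [0, 0, -0.04, 0], [0, 0, -0.03, 0], [-0.002, -0.049, 0, 0], [-0.002, -0.049, 0, 0], [-0.002, -0.049, 0, 0], [-0.002, -0.049, 0, 0], [0, 0, 0.03, 0], [0, 0, 0, 0]]]' 0
python3 - <<'E'
from h import *
import cv2
a=cams.get_image("wrist");cv2.imwrite("pics/w3.png",a)
E
```

```text
time_s: 5.1
tcp_pos: [0.4291, -0.1703, 0.1948]
tool_rot: [-0.001, 0.997, 0.075, -0.001]
wrist_force: [0.4, 0.1, -0.5]
finger_gap: -0.0
grip_force: 0.0
```

View pics/w3.png

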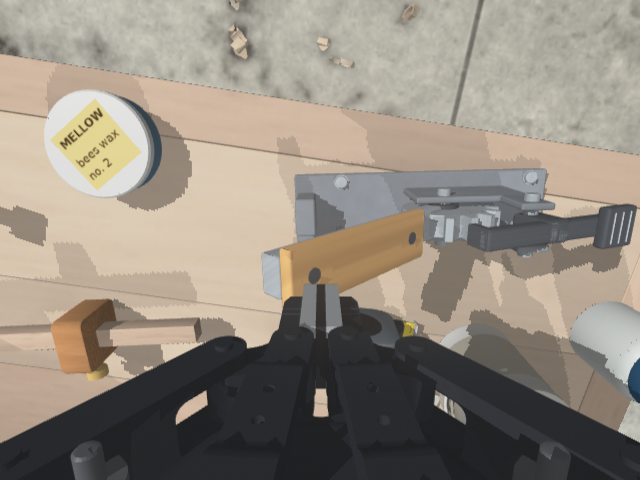

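```bash
python3 shift.py '[[[0, 0, 0.02, 0], [0, 0, 0.015, 0], [0, 0, 0.01, 0], [0, 0, 0.01, 0], [0, 0, 0, 0]]]' 0; python3 shift.py '[[[0, 0, 0.01, 0], [0, 0, 0.01, 0], [0, 0, 0, 0]]]'
```

```text
time_s: 5.65
tcp_pos: [0.4307, -0.173, 0.1428]
tool_rot: [0.0, 0.997, 0.073, 0.0]
wrist_force: [0.5, -0.3, 0.6]
finger_gap: -0.0001
grip_force: 0.3
time_s: 5.95
tcp_pos: [0.4308, -0.1727, 0.1228]
tool_rot: [0.0, 0.997, 0.073, 0.001]
wrist_force: [-0.0, -1.1, 1.3]
finger_gap: 0.0003
grip_force: 0.4
```

Run:
```python
from h import *
import cv2
a=cams.get_image("wrist");b=cams.get_image("top");cv2.imwrite("pics/w4.png",np.hstack([a[120:420,160:560],cv2.resize(b[180:255,370:470],(400,300))]))
```

```text
(no output)
```

View pics/w4.png

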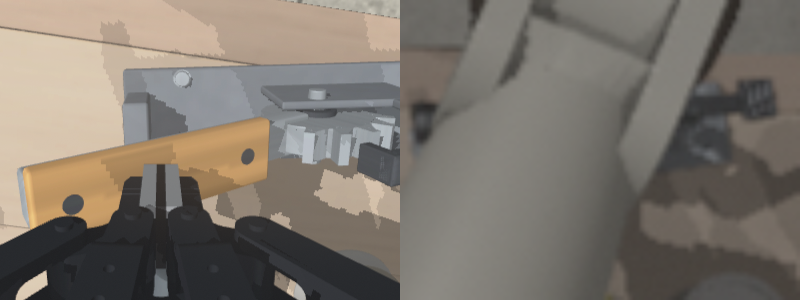

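Fingers sit on the middle of the cap and the arm is descending; continue.

```bash
python3 shift.py '[[[0, 0, 0.01, 0], [0, 0, 0.01, 0]]]'; python3 shift.py '[[[0, 0, 0.01, 0], [0, 0, 0.01, 0]]]'; python3 shift.py '[[[0, 0, 0.01, 0], [0, 0, 0.003, 0], [0, 0, 0, 0]]]'
```

```text
time_s: 6.25
tcp_pos: [0.4312, -0.1723, 0.1039]
tool_rot: [0.0, 0.997, 0.073, 0.001]
wrist_force: [0.1, 2.4, 11.6]
finger_gap: -0.0005
grip_force: 4.6
time_s: 6.45
tcp_pos: [0.4311, -0.1721, 0.0837]
tool_rot: [0.0, 0.997, 0.073, 0.001]
wrist_force: [-1.3, 5.7, 11.2]
finger_gap: -0.0001
grip_force: 4.9
time_s: 6.75
tcp_pos: [0.4305, -0.1718, 0.0697]
tool_rot: [-0.0, 0.997, 0.073, 0.0]
wrist_force: [0.7, 0.2, 0.9]
finger_gap: -0.0002
grip_force: 0.5
```

```bash
python3 shift.py '[[[0, 0, 0.004, 0], [0, 0, 0.003, 0]]]'; python3 shift.py '[[[0, 0, 0.002, 0], [0, 0, 0, 0]]]'
```

```text
time_s: 6.95
tcp_pos: [0.4307, -0.1716, 0.0636]
tool_rot: [-0.001, 0.997, 0.073, 0.001]
wrist_force: [-7.8, 8.0, 40.5]
finger_gap: 0.0004
grip_force: 20.9
time_s: 7.15
tcp_pos: [0.4307, -0.1716, 0.0637]
tool_rot: [-0.0, 0.997, 0.073, 0.001]
wrist_force: [-8.1, 9.0, 29.6]
finger_gap: -0.0002
grip_force: 15.1
```

On the stop: z is 0.0637 and the force rises sharply. Hold briefly, lift away, check.

```bash
python3 shift.py '[[[0, 0, 0, 0], [0, 0, 0, 0], [0, 0, -0.005, 0], [0, 0, -0.03, 0], [0, 0, -0.04, 0], [0, 0, -0.04, 0], [0, 0, -0.04, 0], [-0.03, 0, -0.02, 0], [-0.03, 0, 0, 0], [0, 0, 0, 0]]]'
python3 - <<'E'
from h import *
import cv2
cv2.imwrite("pics/w5.png",cams.get_image("wrist"))
E
```

```text
time_s: 8.15
tcp_pos: [0.369, -0.1812, 0.2367]
tool_rot: [0.001, 0.997, 0.073, 0.0]
wrist_force: [0.8, 0.5, 0.7]
finger_gap: -0.0001
grip_force: 0.0
```

View pics/w5.png

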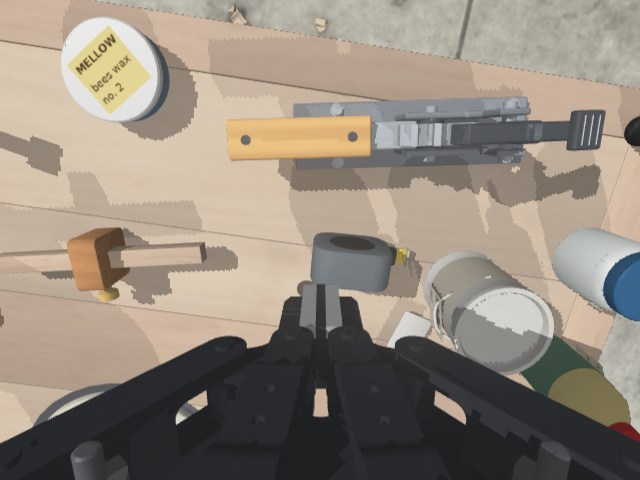

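The arm's cap lies flat at (230–370, 140), the pawl is still pressed, the neighbours are undisturbed and the gripper is clear of everything.

```bash
python3 -c "
from rig import env, cams
print(env.close_job())"
```

```text
the job is handed in; nothing more can be done
None
```

The long rest's pawl is pressed free and its arm lies flat on its stop; I didn't touch the short rest or the loose things, and the job was handed in at about 8 s of the 48 s allowed (no verdict was returned).

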